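# Load one slice and set the toaster's two browning sliders

## Task

Make the toaster ready for a single slice: take the slice of toast out of its leaning holder and stand it in the slot farther from the control panel, right down on the slot's floor. Line up the middle of the upper slider's grip (it serves that slot) with the reminder tab beside its track, and push the lower slider fully home to off, at the end away from the robot. Leave the tab and the other things on the worktop as they stand.

Things in the scene. Friction and masses are not known exactly. Their poses are not given: they have to be found in the camera images.
- toaster: Grey two-slot toaster, fixed, 198 mm deep (x -100 to 98), 180 long (y), 125 high. Origin: on the worktop; z up; -x is the side of its control panel, which faces the robot's left (yaw -90 degrees, within 0.15 rad); y along it, pointing away from the robot. Flat top at z = 125 from x = -22 to 98 with two slots along y. A fixed carriage lever juts 20 mm from the end near the robot; not used.
- slot_rear (a point): Centre of the mouth of the slot farther from the panel, level with the toaster's top (toaster x 58, y 0, z 125 mm). The slot runs along y, 112 mm long, 20 mm wide (x), 65 mm deep: its floor is at toaster z = 60. Over the top 12 mm the mouth flares to 34 mm wide.
- slot_front (a point): Centre of the mouth of the slot next to the panel (toaster x 8, y 0, z 125 mm); same size as the other. It stays empty.
- panel_edge (a point): Middle of the lower edge of the control panel (toaster x -100, y 0, z 45 mm). From here the flat panel rises at 35 degrees for 95 mm to x -22, z 99.5; its outward normal in the toaster's frame is (-0.574, 0, 0.819). On it two tracks run along y: the lower one 22 mm up the slope (for the slot next to the panel), the upper one 68 mm up (for the farther slot).
- slice: Rigid slice of toasted bread: 14 mm thick (own x), 94 wide (own y; 88 low down), 115 tall (own z), 55 to 115 g. Origin: centre of its bottom face; z runs up through the slice to its top. It starts loose in the holder, its top leaning 32 degrees from vertical toward the holder's -x side (to the robot's left).
- holder: Toast holder, fixed: wooden foot 125 x 106 x 8 mm, two steel plates along the leaning slice, one under its lower (-x) face up to 62 mm from the slice's bottom, one behind up to 42 mm; above them the slice is free. Origin under the foot; yaw -90 degrees within 0.35 rad; the slice's bottom is at x 20, z 20 mm. It stands left or right of the toaster.
- fader_rear (a joint): Upper slider of the panel, browning for the slot farther from the panel, in m: 0 = off, at the end of its track away from the robot (+y of the toaster, the thick tick); grows as the grip slides toward the robot, to 0.08 at the other end. Needs about 2 N and stays where it is left.
- fader_rear_top (a point): Centre of the outer end of the upper slider's grip, a black block 16 mm along the track, 22 across it (up the slope), 34 tall; this point is 35.5 mm off the panel along its normal. Axes: y along the track toward its off end, x up the slope, z out of the panel. At joint value q it lies at toaster y = 0.03 - q.
- fader_front (a joint): Lower slider of the panel, browning for the slot next to the panel, in m: 0 = off, at the end of its track away from the robot (+y of the toaster, the thick tick), growing to 0.08 at the near end. Needs about 2 N and stays where it is left.
- fader_front_top (a point): The same point on the lower slider's grip, which has the same size and axes.
- tab_point (a point): Top of the reminder tab, a flat dark steel pointer (12 mm wide, 4 high) on the panel just above the upper track, 88.5 mm up the slope; it shows the browning wanted. It sits stiffly somewhere in the middle or in the half of the track near the robot. Axes: y along the track toward its off end, x up the slope.
- salt_shaker: Glass salt shaker, 44 x 44 x 90 mm, origin under it; stands left of the toaster's far end. Bystander.
- spice_0: Spice jar with a red cap, 45 x 45 x 106 mm, origin under it; stands right of the toaster's far end. Bystander.
- bowl_small: White bowl, 130 mm across, 64 mm high, origin under it; stands on the other side of the toaster from the holder. Bystander.
- jam_jar: Jam jar, 65 x 65 x 90 mm, behind the toaster. Bystander.
- pepper_mill: Dark wooden pepper mill, 58 x 58 x 170 mm, behind the toaster on the left. Bystander.
- lemon: Lemon, 82 x 58 x 57 mm, behind on the right. Bystander.
- mug_b: Cream mug, 93 x 124 x 95 mm, at the back under the microwave's black wire stand, whose two front posts (290 mm high) stand at world x 0.64, y 0.04 and -0.42 m. Above, a wall cabinet reaches forward to x 0.64 m, its underside at z 0.58 m: keep wrist and forearm clear of both. Bystander.

How it is judged (in metres and radians):
At the end, for the whole second after the job is handed in: The slice rests upright (within 0.15 rad) on the floor of the slot farther from the panel (bottom within 6 mm of the floor, 8 mm of the slot's centre line, 20 mm of its middle); the upper grip is within 5 mm of the tab along the track; the lower slider is within 5 mm of its off end (x of slice in the frame of toaster between 0.05 and 0.066 m and y of slice in the frame of toaster between -0.02 and 0.02 m and z of slice in the frame of toaster between 0.05 and 0.066 m and angle between slice's own z axis and vertical below 0.15 rad and linear speed of slice below 0.02 m/s and y of fader_rear_top in the frame of tab_point between -0.005 and 0.005 m and value of joint fader_front below 0.005 m); the robot touches nothing.
It fails at once if a bystander was shifted by more than 30 mm or tipped over (distance of any of bowl_small, salt_shaker, spice_0, jam_jar, pepper_mill, lemon, mug_b from where it was at the start of the episode above 0.03 m or angle between any of bowl_small, salt_shaker, spice_0, jam_jar, pepper_mill, mug_b's own z axis and vertical above 0.5 rad).
It fails at once if the reminder tab was shifted by more than 3 mm (distance of tab_point from where it was at the start of the episode above 0.003 m).
It also fails if it takes over 62 s, if anything falls off the work surface, if the arm or the gripper's body presses on something with over 40 N, if the wrist force passes 120 N, or if a joint passes its speed limit or range.

## Robot

A 6-joint arm with a two-finger parallel gripper is mounted at the origin on a cart in front of the work surface, level with it; the furniture and walls round the work are solid. World frame = base frame: x ahead of the robot, y to its left, z up, the work surface at z = 0. Lengths are in m, angles in degrees, forces in N, time in s.
With the tool pointing down it reaches from about 0.25 to 0.725 m from the base axis. Payload 9.7 kg.
Tool frame: the origin (TCP) lies between the finger pads; the fingertips stand 25 mm ahead of it and the grasp point (between the pads) lies 6 mm ahead of it; z points along the fingers, y is the line along which they close (so a half turn about z gives the same grasp; the last joint's range is limited). The gripper opens to 85 mm and grips with 20 to 120 N. Pads are 22 mm wide; open, the fingers measure 114 mm over their backs; the gripper's body (76 mm by 85 mm) begins 54 mm behind the grasp point. The pads swing forward as they close: fully open they stand 13 mm farther back than shut.
Start: joints at [-71.104, 4.979, 10.078, 95.1, 0, 90], TCP at [0.178, -0.52, 0.218] pointing down, gripper open.
Joint ranges: [-179.16, 179.16], [-48.56, 103.87], [-65.8, 70.77], [-126.05, 130.52], [-82.76, 87.17], [-180, 180]. Speed limits (degrees/s): [127.2, 127.2, 147.25, 180, 180, 180].

## Interface

Orientations are given as [roll, pitch, yaw] about the fixed x, y, z axes, in that order (R = Rz(yaw) Ry(pitch) Rx(roll)).
In Python, from workcell import bot gives the robot as it stands. The module is installed in compiled form; this text tells all that it offers.
- The arm moves only by the tool pendant, called after "Call:" by a JSON object that holds its "op" and its "data", one argument or row to a line. Schema: {"type":"object","properties":{"deltas":{"type":"object","properties":{"segments":{"type":"array","items":{"type":"array","items":{"type":"number"},"minItems":5,"maxItems":5},"minItems":1,"maxItems":5}},"additionalProperties":false,"required":["segments"]},"squeeze":{"type":"number"},"only":{"type":"string"},"quiet":{"type":"boolean"},"lines":{"type":"string"}},"required":["deltas"],"additionalProperties":false}. deltas is an object whose key "segments" holds a list of rows, 1 to 5 of them, each of 5 numbers: dx, dy, dz in m, then a turn about the tool's z in degrees, then the finger opening in m; each row is the pose to reach, as a shift and turn from the pose commanded when the call began, along the tool's axes at that moment; what a row does not reach only later rows make up. A row lasts 1/12 s, in which the tool goes at most 0.0417 m and 7.16 degrees, less where a joint would pass 70% of its speed; a pose out of reach is approached as far as the arm can. The fingers move at their own pace and stop on an object; squeeze is the grip in N (left out, the last holds). Time passes only in rows, so rows that do not move let the fingers close. The tool returns the time, the measured TCP pose, the force, the opening and the grip force at its end. only (a regular expression) keeps the lines of the reply that match it, lines (a string "A,B") keeps lines A to B, and quiet returns only ok. Input that does not fit is refused with a message, and nothing moves.
- bot.get_obs(): the state, without advancing time (a new reading comes with each control period).
- bot.camera(name): name is "scene" or "top"; returns the picture (480x640x3 uint8, blue, green, red); there is no depth.
- bot.camera_info(name): a dict with "mtx" (3x3 intrinsics, pixels), "k1" (the pictures are not rectified: a ray, as slopes to the right and down, at radius r is drawn at 1 + k1 r^2 times it, then the intrinsics apply), "extrinsics" (4x4, takes a point from camera to world coordinates). Camera axes: x right, y down, z forward; pixel columns grow to the right and rows downward; lengths in m; the calibration is good to about 2 mm. A picture is of the moment at which its call begins. camera_info takes no time and is no camera call.
- bot.job_done(): hands the job in; it is judged then, once.
The state is a dict: "time": time; "q": joint angles; "qd": joint speeds; "joint_efforts": joint torques, N m; "ee_pos": TCP position; "tcp_rot": TCP orientation; "wrist_force": force on the tool from outside, world axes, zero at the start; "torque": the same for the moment, N m; "opening": finger opening in m; "grasp_force": force on a finger pad.
Only numpy, scipy, OpenCV 4.12 (cv2) and the standard library are available. Lean on these libraries where they do the work, as an engineer would, in place of code of your own. Each camera call takes 0.05 s, during which the arm holds its last target. There are 200 camera calls.

## Working session

There is one attempt and no reset: what is moved stays moved. The work goes in short steps, Python scripts to look and compute and a tool call to move; the robot and the scene stay as the last step left them, time stands still between calls to the robot, and variables do not carry over. Pictures are saved under pics/ and viewed, at most 10 in all, crops included, and the job is handed in when it is done.

```bash
mkdir -p pics; python3 - <<'E'
from workcell import bot
import cv2
for n in("scene","top"):
    cv2.imwrite(f"pics/{n}0.png",bot.camera(n)); i=bot.camera_info(n); print(n,i)
o=bot.get_obs();print(o)
E
```

```text
scene {'mtx': array([[558.24479091,   0.        , 317.40670384],
       [  0.        , 558.24479091, 237.52553263],
       [  0.        ,   0.        ,   1.        ]]), 'k1': -0.02814753422313201, 'extrinsics': array([[-0.77244448, -0.29655791,  0.56158964, -0.08790473],
       [-0.63506594,  0.36703784, -0.67968705,  0.7954111 ],
       [-0.00455808, -0.88166696, -0.47185018,  0.704788  ],
       [ 0.        ,  0.        ,  0.        ,  1.        ]])}
top {'mtx': array([[440.22519834,   0.        , 327.61227027],
       [  0.        , 440.22519834, 237.44397713],
       [  0.        ,   0.        ,   1.        ]]), 'k1': 0.01896588150118294, 'extrinsics': array([[ 0.00789843, -0.99031311,  0.13862744,  0.44972322],
       [-0.99987151, -0.00588752,  0.01490995, -0.07037463],
       [-0.01394935, -0.13872739, -0.99023236,  1.20538033],
       [ 0.        ,  0.        ,  0.        ,  1.        ]])}
{'time': 0.1, 'q': array([-7.11052102e+01,  5.00712619e+00,  1.00387063e+01,  9.50984357e+01,
       -1.34278373e-04,  8.99996695e+01]), 'qd': array([ 0.00294306, -0.14661232,  0.11524056,  0.07841229, -0.00917045,
        0.01706651]), 'joint_efforts': array([ 5.80669821e-04, -5.21557224e+01,  4.65655267e+01,  1.59022881e-02,
        3.79869687e-05,  1.61023110e-06]), 'ee_pos': array([ 0.17803682, -0.5201595 ,  0.21745928]), 'tcp_rot': array([-1.79933144e+02,  1.33892693e-04,  1.88951204e+01]), 'wrist_force': array([ 0.20862327, -0.00102818, -0.68336519]), 'torque': array([-0.02902912, -0.00213344,  0.01086489]), 'grasp_force': 0.0, 'opening': 0.08579357285939276}
```

View pics/scene0.png

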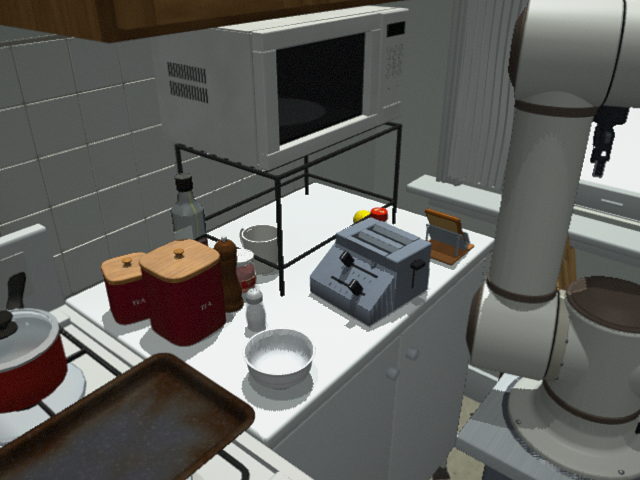

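View pics/top0.png

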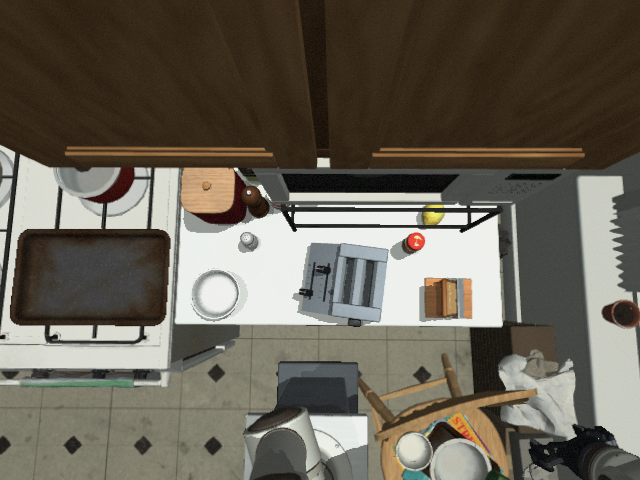

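The scene picture shows the toaster at about (370,270) and the holder with the slice at (450,235). In the top picture the toaster is at (348,282) and the holder, to its right, at (448,298). Next I'll enlarge both.

```bash
python3 - <<'E'
import cv2,numpy as np
t=cv2.imread("pics/top0.png");s=cv2.imread("pics/scene0.png")
f=lambda im,x,y,w,h,k:cv2.resize(im[y:y+h,x:x+w],None,fx=k,fy=k,interpolation=cv2.INTER_CUBIC)
cv2.imwrite("pics/c1.png",f(t,290,230,190,105,4.2))
cv2.imwrite("pics/c2.png",f(s,300,190,180,140,4.2))
E
```

```text
(no output)
```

View pics/c1.png

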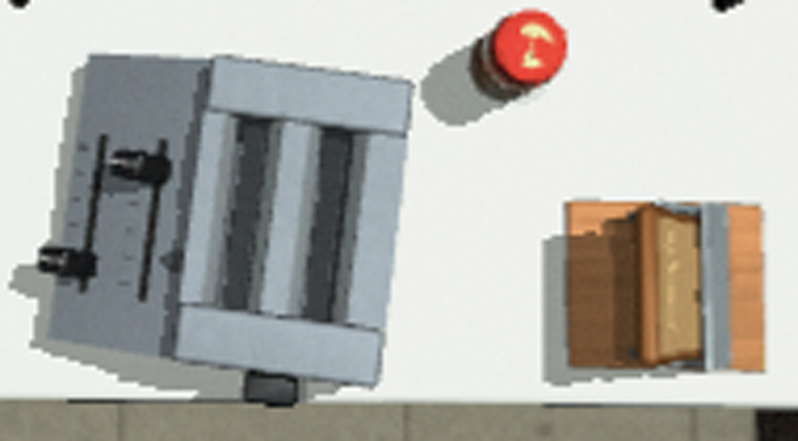

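View pics/c2.png

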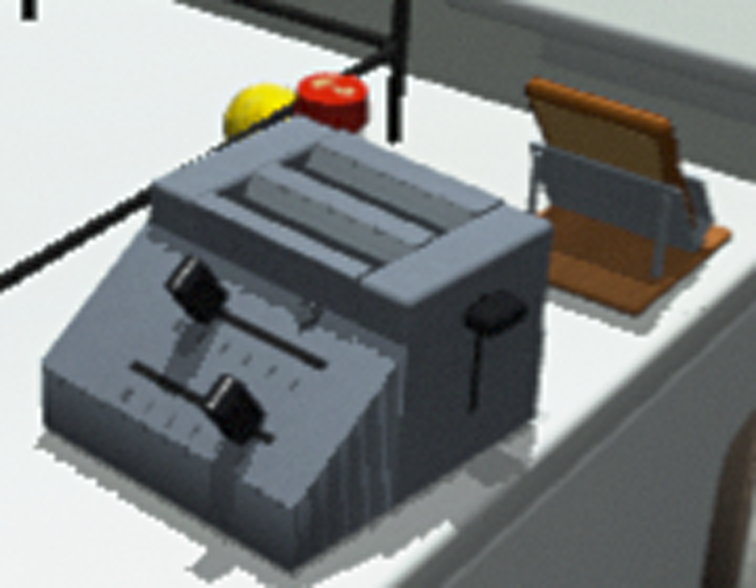

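In c1 the toaster's top corners are at about (213,57), (412,80), (380,386) and (176,360), and the tab is at (171,261). The grips are at (125,160) and (50,258). The slice's top edge runs (645,210)–(645,360), and the foot's corners are at (567,202) and (765,371). In c2 the tab is at (308,313) and the grips at (195,285) and (238,400).

```bash
cat >h.py <<'E'
import numpy as np,cv2
from workcell import bot
from scipy.optimize import least_squares
I={n:bot.camera_info(n) for n in("scene","top")}
def D(n): return np.array([I[n]["k1"],0,0,0,0.])
def proj(n,P):
    E=np.linalg.inv(I[n]["extrinsics"]);r,_=cv2.Rodrigues(E[:3,:3])
    return cv2.projectPoints(np.atleast_2d(P).astype(float),r,E[:3,3],I[n]["mtx"],D(n))[0][:,0]
def ray(n,p):
    u=cv2.undistortPoints(np.array([[p]],float),I[n]["mtx"],D(n))[0,0];E=I[n]["extrinsics"]
    return E[:3,3],E[:3,:3]@np.array([*u,1])
def hit(n,p,P0,N):
    o,d=ray(n,p);return o+d*(N@(P0-o))/(N@d)
def pose(v): 
    c,s=np.cos(v[2]),np.sin(v[2]);T=np.eye(4);T[:2,:2]=[[c,-s],[s,c]];T[:2,3]=v[:2];return T
ap=lambda T,P:np.atleast_2d(P)@T[:3,:3].T+T[:3,3]
def fit(pts,v0):  # pts: {cam:[(pixel,local)]}
    def f(v): return np.concatenate([(proj(n,ap(pose(v),[l for _,l in L]))-[p for p,_ in L]).ravel() for n,L in pts.items()])
    return least_squares(f,v0,loss="soft_l1")
c1=lambda x,y:((x+.5)/4.2+290-.5,(y+.5)/4.2+230-.5)
c2=lambda x,y:((x+.5)/4.2+300-.5,(y+.5)/4.2+190-.5)
E
python3 - <<'E'
from h import *
A=[(-.022,.09,.125),(.098,.09,.125),(.098,-.09,.125),(-.022,-.09,.125)]
top=list(zip([c1(213,57),c1(412,80),c1(380,386),c1(176,360)],A))
# base of panel near bottom edge corners at z=0 and top in scene
sc=list(zip([c2(152,187),c2(305,122),c2(551,225),c2(400,305)],A))
sc+=[(c2(43,368),(-.1,.09,.045)),(c2(293,512),(-.1,-.09,.045))]
for d in({"top":top},{"scene":sc},{"top":top,"scene":sc}):
    r=fit(d,[.45,-.1,-1.7]);print(r.x,np.degrees(r.x[2]),np.round(r.fun,1))
T=pose(r.x);np.save("T.npy",T);Ti=np.linalg.inv(T)
n=np.array([-.5736,0,.8192]);N=T[:3,:3]@n
up=np.array([.8192,0,.5736])
def on(cam,p,off): 
    P0=ap(T,np.array([-.1,0,.045])+off*n)[0]
    h=ap(Ti,hit(cam,p,P0,N))[0];return np.round([(h-[-.1,0,.045])@up,h[1]],4)
print("tab",on("top",c1(171,261),.004),on("scene",c2(308,313),.004))
print("rear",on("top",c1(120,162),.0355),on("scene",c2(186,285),.0355))
print("front",on("top",c1(50,258),.0355),on("scene",c2(228,395),.0355))
F=[(-.0625,.053,.008),(.0625,.053,.008),(.0625,-.053,.008),(-.0625,-.053,.008)]
# world: holder x -> -y (image right), y -> +x (image up)
h=list(zip([c1(566,202),c1(764,205),c1(766,371),c1(566,370)],F))
r=fit({"top":h},[.4,-.32,-1.57]);print(r.x,np.degrees(r.x[2]),np.round(r.fun,1))
H=pose(r.x);np.save("H.npy",H)
a=np.radians(32);s=lambda w,t,y:np.array([.02-np.sin(a)*w+np.cos(a)*t,y,.02+np.cos(a)*w+np.sin(a)*t])
S=[s(.115,-.007,.047),s(.115,.007,.047),s(.115,.007,-.047),s(.115,-.007,-.047)]
print("slice top world",ap(H,S).round(3).tolist())
for cam,(x,y) in(("top",(290,230)),("scene",(300,190))): print(cam,((proj(cam,ap(H,S))-[x,y]+.5)*4.2).round().tolist())
E
```

```text
[ 0.49673812 -0.09606272 -1.68619309] -96.61174771908917 [-0.4 -0.7  0.5 -0.4  0.4  0.5 -0.5  0.5]
[ 0.49201533 -0.08887569 -1.71047089] -98.00276323786159 [-0.8 -0.8 -0.8 -1.5  2.4  0.9  2.1  1.4 -0.5 -0.8 -0.2 -0.1]
[ 0.4960895  -0.094042   -1.69956817] -97.37808292472684 [-0.8 -0.6  0.2  0.5 -1.   1.3 -1.8  0.5 -1.1 -2.  -1.6 -2.7  1.8 -0.9
  2.2 -0.4 -0.4 -2.   0.3 -2. ]
tab [ 0.09   -0.0322] [ 0.0877 -0.0336]
rear [0.0661 0.0211] [0.0627 0.0147]
front [ 0.0237 -0.0401] [ 0.0229 -0.0461]
[ 0.45585828 -0.37637169 -1.58177369] -90.62895655307156 [-0.1 -0.2 -0.5  0.   0.1  0.5  0.4 -0.3]
slice top world [[0.503, -0.33, 0.114], [0.503, -0.342, 0.121], [0.409, -0.341, 0.121], [0.409, -0.329, 0.114]]
top [[630.0, 204.0], [654.0, 204.0], [657.0, 368.0], [633.0, 367.0]]
scene [[519.0, 87.0], [530.0, 69.0], [675.0, 114.0], [664.0, 132.0]]
```

```bash
cat >go.py <<'E'
# usage: go.py x y z yaw -> delta in tool axes
import sys,numpy as np
from workcell import bot
from scipy.spatial.transform import Rotation as R
o=bot.get_obs();t=np.array(list(map(float,sys.argv[1:5])))
M=R.from_euler("xyz",o["tcp_rot"],degrees=True)
print("d",np.round(M.inv().apply(t[:3]-o["ee_pos"]),4),"turn",round(((o["tcp_rot"][2]-t[3]+180)%360)-180,2),"q",o["q"].round(0))
E
python3 go.py .456 -.347 .218 -.6; python3 go.py .456 -.347 .115 -.6
```

```text
d [ 0.3191 -0.0738 -0.0005] turn 19.5 q [-71.   5.  10.  95.  -0.  90.]
d [ 0.3191 -0.0737  0.1025] turn 19.5 q [-71.   5.  10.  95.  -0.  90.]
```

Call:
{"op": "pendant", "data": {
  "deltas": {"segments":[[0.32,-0.074,0,19.5,0.085],[0.32,-0.074,0,19.5,0.085],[0.32,-0.074,0,19.5,0.085],[0.32,-0.074,0,19.5,0.085],[0.32,-0.074,0,19.5,0.085]]},
  "squeeze": 20
}}

```text
time: 0.52
ee_pos: [0.3488, -0.4136, 0.2178]
tcp_rot: [-180.0, 0.0, -0.7]
wrist_force: [-0.0, -1.6, 0.2]
opening: 0.0852
grasp_force: 0.0
```

```bash
python3 go.py .456 -.347 .218 -.6
```

```text
d [ 0.1063 -0.0679 -0.0002] turn -0.1 q [-50.   4.   9.  95.  -0. 131.]
```

Call:
{"op": "pendant", "data": {
  "deltas": {"segments":[[0.106,-0.067,0,0,0.085],[0.106,-0.067,0,0,0.085],[0.106,-0.067,0,0,0.085],[0.106,-0.067,0,0,0.085],[0.106,-0.067,0,0,0.085]]}
}}

```text
time: 0.93
ee_pos: [0.4559, -0.3474, 0.2172]
tcp_rot: [-179.9, 0.1, -0.4]
wrist_force: [-0.2, -0.3, -0.7]
opening: 0.0853
grasp_force: 0.0
```

```bash
python3 go.py .456 -.347 .115 -.6
```

```text
d [ 0.0002 -0.0003  0.1022] turn 0.21 q [-37.   8.  14.  95.   0. 143.]
```

Call:
{"op": "pendant", "data": {
  "deltas": {"segments":[[0,0,0.04,0,0.085],[0,0,0.08,0,0.085],[0,0,0.1,0,0.085],[0,0,0.1,0,0.085]]}
}}

```text
time: 1.27
ee_pos: [0.4514, -0.3482, 0.1127]
tcp_rot: [-179.7, 0.4, -0.7]
wrist_force: [-0.3, -0.1, -0.3]
opening: 0.0853
grasp_force: 0.0
```

Call:
{"op": "pendant", "data": {
  "deltas": {"segments":[[0,0,0,0,0],[0,0,0,0,0],[0,0,0,0,0],[0,0,0,0,0],[0,0,0,0,0]]},
  "squeeze": 20
}}

```text
time: 1.68
ee_pos: [0.4549, -0.3495, 0.1195]
tcp_rot: [179.9, -0.1, -0.6]
wrist_force: [0.3, 1.3, -0.8]
opening: 0.0249
grasp_force: 0.0
```

Call:
{"op": "pendant", "data": {
  "deltas": {"segments":[[0,0,0,0,0],[0,0,0,0,0],[0,0,0,0,0],[0,0,0,0,0],[0,0,0,0,0]]},
  "squeeze": 20
}}

```text
time: 2.1
ee_pos: [0.4544, -0.349, 0.1181]
tcp_rot: [-180.0, 0.0, -0.6]
wrist_force: [0.3, 0.1, -0.4]
opening: -0.0001
grasp_force: 0.0
```

```bash
python3 - <<'E'
from h import *
o=bot.get_obs();print(o["torque"])
s=bot.camera("scene");t=bot.camera("top")
f=lambda im,x,y,w,h,k:cv2.resize(im[y:y+h,x:x+w],(w*k,h*k),interpolation=2)
cv2.imwrite("pics/g1.png",np.hstack([f(s,400,150,96,130,4),f(t,400,230,96,130,4)]))
E
```

```text
[ 0.07179009  0.00435242 -0.02261698]
```

View pics/g1.png

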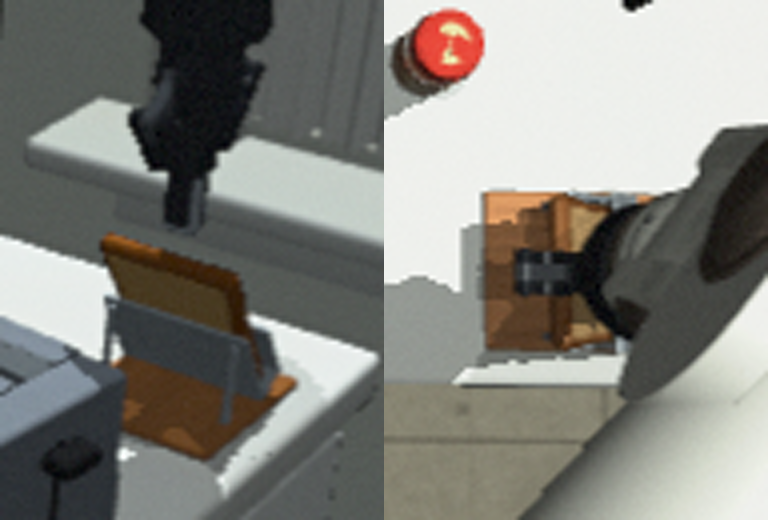

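```bash
python3 - <<'E'
from h import *
P=np.array([[.4544,-.349,z] for z in(.093,.118,.16,.2)])
a=proj("scene",P);b=proj("top",P)
print(((a-[400,150])*4).round(),((b-[400,230])*4+[384,0]).round())
H=np.load("H.npy")
for p in [(102,238),(240,272)]:
    q=(400+p[0]/4,150+p[1]/4);print(hit("scene",q,np.array([0,0,.12]),np.array([0,0,1.])))
E
```

```text
[[175. 283.]
 [179. 246.]
 [186. 183.]
 [193. 121.]] [[567. 273.]
 [577. 273.]
 [596. 273.]
 [615. 273.]]
[ 0.49461076 -0.32556949  0.12      ]
[ 0.40718256 -0.3355798   0.12      ]
```

```bash
python3 - <<'E'
from h import *
def tri(p,q):
    o,d=ray("scene",p);e,f=ray("top",q)
    A=np.stack([d,-f],1);s=np.linalg.lstsq(A,e-o,rcond=None)[0];return (o+d*s[0]+e+f*s[1])/2,np.linalg.norm(o+d*s[0]-e-f*s[1])
for p,q in [((185,230),(520,272)),((185,230),(545,272)),((102,238),(555,195)),((240,272),(555,345))]:
    print(tri((400+p[0]/4,150+p[1]/4),(400+(q[0]-384)/4,230+q[1]/4)))
print(bot.get_obs()["ee_pos"],bot.get_obs()["tcp_rot"])
E
```

```text
(array([ 0.4457295 , -0.31329254,  0.14414133]), np.float64(0.019834622494084127))
(array([ 0.44889463, -0.32793826,  0.13786139]), np.float64(0.013038696258803476))
(array([ 0.50144962, -0.33815265,  0.11334589]), np.float64(0.0005345169187043726))
(array([ 0.40918743, -0.33488293,  0.11954824]), np.float64(0.004285586624781407))
[ 0.45441848 -0.34898263  0.11803933] [-1.79996544e+02  5.91448041e-03 -5.99897547e-01]
```

Call:
{"op": "pendant", "data": {
  "deltas": {"segments":[[0,0,0,0,0.085],[0,0,0,0,0.085],[0,0,0,0,0.085],[0,0,0,0,0.085],[0,0,0,0,0.085]]}
}}

```text
time: 2.62
ee_pos: [0.4544, -0.349, 0.1181]
tcp_rot: [180.0, 0.0, -0.6]
wrist_force: [-0.1, -0.5, 0.4]
opening: 0.0604
grasp_force: 0.0
```

```bash
python3 - <<'E'
from h import *
s=bot.camera("scene");t=bot.camera("top")
f=lambda im,x,y,w,h,k:cv2.resize(im[y:y+h,x:x+w],(w*k,h*k),interpolation=2)
cv2.imwrite("pics/g2.png",np.hstack([f(s,400,150,96,130,4),f(t,400,230,96,130,4)]))
E
```

```text
(no output)
```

View pics/g2.png

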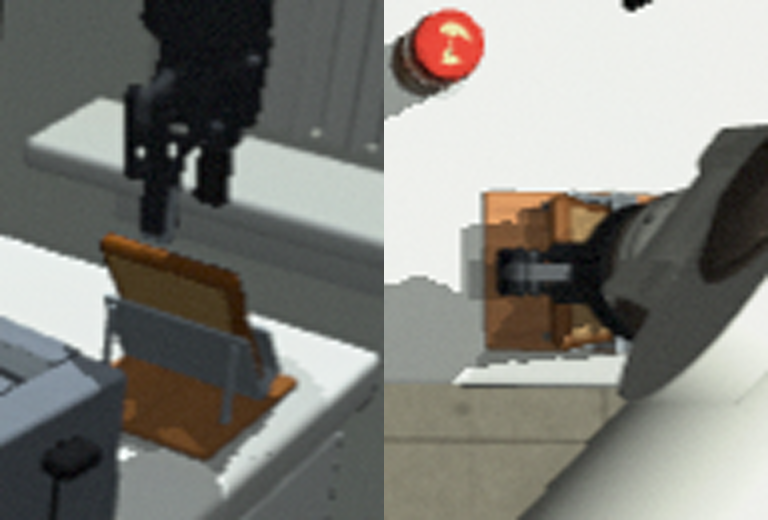

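g2 shows the open fingertips at about (155,238) and (215,205), still above the slice's top edge (y≈250). The tips are therefore roughly 30 mm higher than the reported TCP implies. I'll check the numbers before lowering.

```bash
python3 - <<'E'
from h import *
for y in(-.315,-.383):
  P=np.array([[.4544,y,z] for z in(.1,.12,.14)])
  print(y,((proj("scene",P)-[400,150])*4).round().tolist(),((proj("top",P)-[400,230])*4+[384,0]).round().tolist())
E
```

```text
-0.315 [[149.0, 292.0], [152.0, 262.0], [155.0, 232.0]] [[515.0, 272.0], [522.0, 272.0], [529.0, 272.0]]
-0.383 [[202.0, 254.0], [206.0, 225.0], [209.0, 195.0]] [[625.0, 273.0], [635.0, 273.0], [644.0, 273.0]]
```

Call:
{"op": "pendant", "data": {
  "deltas": {"segments":[[0,0,0,0,0.085],[0,0,0.01,0,0.085],[0,0,0.015,0,0.085],[0,0,0.015,0,0.085]]}
}}

```text
time: 3.05
ee_pos: [0.4537, -0.3485, 0.1011]
tcp_rot: [-179.9, 0.1, -0.6]
wrist_force: [-0.5, 0.9, -0.6]
opening: 0.0851
grasp_force: 0.0
```

Call:
{"op": "pendant", "data": {
  "deltas": {"segments":[[0,0,0.01,0,0.085],[0,0,0.02,0,0.085],[0,0,0.023,0,0.085],[0,0,0.023,0,0.085]]}
}}

```text
time: 3.38
ee_pos: [0.4538, -0.3485, 0.0784]
tcp_rot: [-179.9, 0.1, -0.6]
wrist_force: [-0.5, 0.2, -0.2]
opening: 0.0853
grasp_force: 0.0
```

Call:
{"op": "pendant", "data": {
  "deltas": {"segments":[[0,0,0,0,0],[0,0,0,0,0],[0,0,0,0,0],[0,0,0,0,0],[0,0,0,0,0]]},
  "squeeze": 20
}}

```text
time: 3.8
ee_pos: [0.4546, -0.3491, 0.0806]
tcp_rot: [180.0, -0.0, -0.6]
wrist_force: [-1.4, 0.6, 5.9]
opening: 0.027
grasp_force: 18.3
```

Call:
{"op": "pendant", "data": {
  "deltas": {"segments":[[0,0,0,0,0],[0,0,0,0,0],[0,0,0,0,0],[0,0,0,0,0]]},
  "squeeze": 20
}}

```text
time: 4.13
ee_pos: [0.4547, -0.3493, 0.0808]
tcp_rot: [179.9, -0.1, -0.6]
wrist_force: [-0.3, -0.9, 5.4]
opening: 0.0271
grasp_force: 18.7
```

Call:
{"op": "pendant", "data": {
  "deltas": {"segments":[[0,-0.003,-0.005,0,0],[0,-0.007,-0.011,0,0],[0,-0.011,-0.017,0,0],[0,-0.015,-0.023,0,0],[0,-0.019,-0.03,0,0]]},
  "squeeze": 25
}}

```text
time: 4.55
ee_pos: [0.4545, -0.3305, 0.1104]
tcp_rot: [179.9, 0.0, -0.6]
wrist_force: [0.4, -4.6, -1.3]
opening: 0.0267
grasp_force: 22.2
```

Call:
{"op": "pendant", "data": {
  "deltas": {"segments":[[0,-0.003,-0.005,0,0],[0,-0.007,-0.011,0,0],[0,-0.011,-0.018,0,0],[0,-0.011,-0.028,0,0],[0,-0.011,-0.04,0,0]]}
}}

```text
time: 4.97
ee_pos: [0.4543, -0.3182, 0.1501]
tcp_rot: [-179.9, 0.1, -0.6]
wrist_force: [0.4, -1.4, -1.4]
opening: 0.0128
grasp_force: 26.9
```

```bash
python3 - <<'E'
from h import *
s=bot.camera("scene");t=bot.camera("top")
f=lambda im,x,y,w,h,k:cv2.resize(im[y:y+h,x:x+w],(w*k,h*k),interpolation=2)
cv2.imwrite("pics/g3.png",np.hstack([f(s,390,120,100,150,4),f(t,390,200,100,150,4)]))
E
```

```text
(no output)
```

View pics/g3.png

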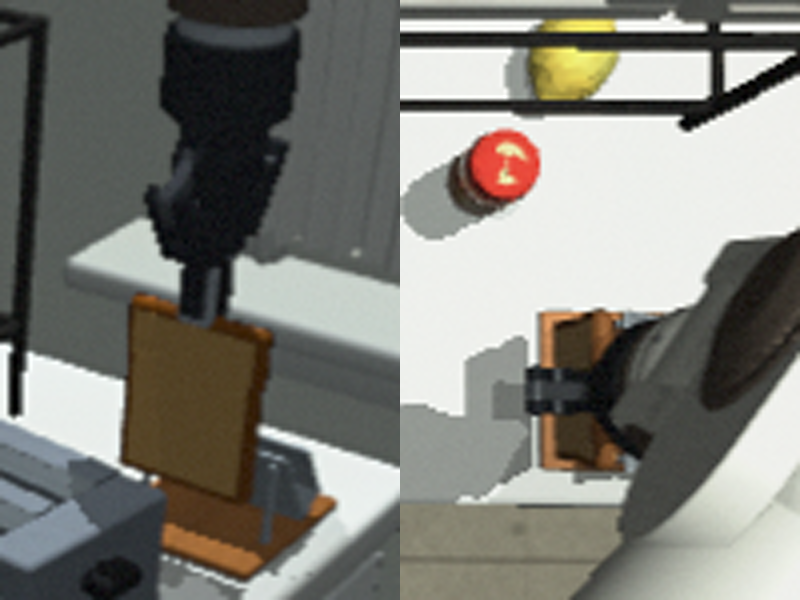

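g3 shows the slice hanging free and flat between the pads. In the scene crop its left face runs (133,303), (263,343), (240,498), (122,465).

```bash
python3 - <<'E'
from h import *
a=np.radians(-.6);N=np.array([-np.sin(a),np.cos(a),0.])
for p in [(133,300),(265,340),(240,498),(122,465)]:
    print(hit("scene",(390+(p[0]+.5)/4-.5,120+(p[1]+.5)/4-.5),np.array([.4543,-.311,0]),N).round(4))
T=np.load("T.npy");print("slot",ap(T,[.058,0,.125]),T[:3,:2])
E
```

```text
[ 0.498  -0.3115  0.1636]
[ 0.4104 -0.3105  0.163 ]
[ 0.414  -0.3106  0.0576]
[ 0.4951 -0.3114  0.0526]
slot [[ 0.48864136 -0.15156178  0.125     ]] [[-0.12841625  0.99172036]
 [-0.99172036 -0.12841625]
 [ 0.          0.        ]]
```

Call:
{"op": "pendant", "data": {
  "deltas": {"segments":[[0,0,-0.02,0,0],[0,0,-0.05,0,0],[0,0,-0.08,0,0],[0,0,-0.105,0,0],[0,0,-0.11,0,0]]},
  "squeeze": 40
}}

```text
time: 5.48
ee_pos: [0.4554, -0.3192, 0.2642]
tcp_rot: [179.9, -0.2, -0.6]
wrist_force: [0.9, 0.3, 0.1]
opening: 0.0119
grasp_force: 41.3
```

```bash
python3 go.py .4886 -.152 .258 -7.4
```

```text
d [ 0.0314 -0.1676  0.0059] turn 6.8 q [-35.   7.  17. 100.   0. 146.]
```

Call:
{"op": "pendant", "data": {
  "deltas": {"segments":[[0.008,-0.035,0.002,2,0],[0.016,-0.075,0.004,4,0],[0.024,-0.115,0.004,6,0],[0.031,-0.15,0.004,6.8,0],[0.032,-0.168,0.004,6.8,0]]}
}}

```text
time: 5.9
ee_pos: [0.4888, -0.1479, 0.2549]
tcp_rot: [-179.9, 0.1, -7.3]
wrist_force: [0.6, -0.8, -0.0]
opening: 0.012
grasp_force: 41.3
```

Call:
{"op": "pendant", "data": {
  "deltas": {"segments":[[0,0,0,0,0],[0,0,0,0,0],[0,0,0,0,0]]}
}}

```text
time: 6.15
ee_pos: [0.4884, -0.1516, 0.2554]
tcp_rot: [-180.0, 0.1, -7.4]
wrist_force: [-0.6, -0.7, -1.0]
opening: 0.0119
grasp_force: 41.3
```

```bash
python3 go.py .4886 -.152 .258 -7.4
python3 - <<'E'
from h import *
s=bot.camera("scene");t=bot.camera("top")
f=lambda im,x,y,w,h,k:cv2.resize(im[y:y+h,x:x+w],(w*k,h*k),interpolation=2)
cv2.imwrite("pics/g4.png",np.hstack([f(s,310,130,120,150,4)[:,:400],f(t,300,200,100,150,4)]))
E
```

```text
d [ 0.0003  0.0003 -0.0026] turn 0.01 q [-17.   1.  10.  99.  -0. 170.]
```

View pics/g4.png

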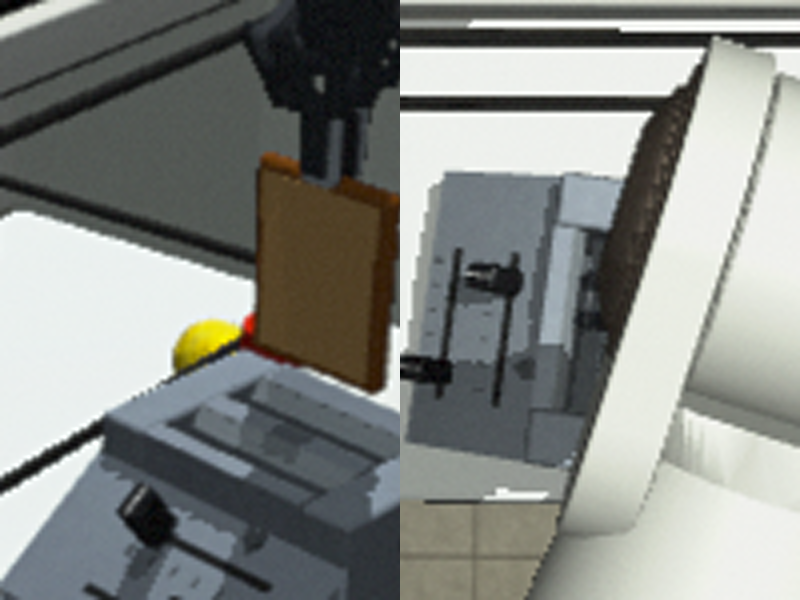

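g4 shows the slice upright above the toaster, its face's lower corners at (258,348) and (375,388) in the scene crop, with the rear slot below it. I'll check the slot's position from the first top picture along the toaster's x line.

```bash
python3 - <<'E'
from h import *
T=np.load("T.npy");Ti=np.linalg.inv(T)
for nm in("top","scene"):
    g=cv2.cvtColor(cv2.imread(f"pics/{nm}0.png"),6).astype(np.float32)
    xs=np.arange(-.03,.11,.002);acc=0
    for y in np.linspace(-.03,.03,13):
        p=proj(nm,ap(T,np.stack([xs,0*xs+y,0*xs+.125],1))).astype(np.float32)
        acc=acc+cv2.remap(g,p[None,:,0],p[None,:,1],1)[0]
    print(nm,[(int(round(x*1000)),int(v)) for x,v in zip(xs,acc/13)])
for p in[(258,348),(375,388)]:
    q=(310+(p[0]+.5)/4-.5,130+(p[1]+.5)/4-.5)
    a=np.radians(-7.4);N=np.array([-np.sin(a),np.cos(a),0.])
    w=hit("scene",q,np.array([.4884,-.1516,0])+.007*N,N);print(w.round(4),ap(Ti,w).round(4))
E
```

```text
top [(-30, 112), (-28, 91), (-26, 81), (-24, 80), (-22, 99), (-20, 149), (-18, 168), (-16, 171), (-14, 171), (-12, 171), (-10, 167), (-8, 151), (-6, 139), (-4, 135), (-2, 126), (0, 104), (2, 89), (4, 69), (6, 64), (8, 62), (10, 62), (12, 62), (14, 62), (16, 65), (18, 72), (20, 93), (22, 102), (24, 103), (26, 131), (28, 164), (30, 171), (32, 173), (34, 173), (36, 173), (38, 173), (40, 169), (42, 153), (44, 140), (46, 135), (48, 120), (50, 90), (52, 67), (54, 62), (56, 61), (58, 62), (60, 61), (62, 63), (64, 61), (66, 49), (68, 71), (70, 95), (72, 102), (74, 105), (76, 130), (78, 164), (80, 173), (82, 174), (84, 175), (86, 175), (88, 175), (90, 175), (92, 175), (94, 175), (96, 175), (98, 185), (100, 221), (102, 237), (104, 238), (106, 239), (108, 239)]
scene [(-30, 47), (-28, 48), (-26, 55), (-24, 77), (-22, 109), (-20, 133), (-18, 143), (-16, 144), (-14, 144), (-12, 139), (-10, 121), (-8, 88), (-6, 60), (-4, 50), (-2, 56), (0, 74), (2, 95), (4, 107), (6, 110), (8, 110), (10, 109), (12, 110), (14, 111), (16, 111), (18, 109), (20, 107), (22, 107), (24, 116), (26, 129), (28, 138), (30, 142), (32, 143), (34, 143), (36, 143), (38, 139), (40, 122), (42, 91), (44, 64), (46, 56), (48, 65), (50, 85), (52, 103), (54, 109), (56, 110), (58, 109), (60, 109), (62, 110), (64, 111), (66, 111), (68, 110), (70, 108), (72, 109), (74, 117), (76, 128), (78, 137), (80, 141), (82, 142), (84, 142), (86, 142), (88, 141), (90, 141), (92, 143), (94, 154), (96, 176), (98, 206), (100, 226), (102, 230), (104, 227), (106, 222), (108, 215)]
[ 0.5283 -0.1497  0.157 ] [[0.0511 0.0391 0.157 ]]
[ 0.446  -0.139   0.1626] [[ 0.0511 -0.0439  0.1626]]
```

Call:
{"op": "pendant", "data": {
  "deltas": {"segments":[[0,0,0.012,0,0],[0,0,0.025,0,0],[0,0,0.037,0,0],[0,0,0.05,0,0],[0,0,0.055,0,0]]}
}}

```text
time: 6.67
ee_pos: [0.4878, -0.1522, 0.1991]
tcp_rot: [-180.0, 0.1, -7.5]
wrist_force: [0.3, -0.0, -1.7]
opening: 0.0121
grasp_force: 41.3
```

Call:
{"op": "pendant", "data": {
  "deltas": {"segments":[[0,0,0.008,0,0],[0,0,0.016,0,0],[0,0,0.024,0,0],[0,0,0.03,0,0],[0,0,0.03,0,0]]}
}}

```text
time: 7.08
ee_pos: [0.4881, -0.1513, 0.1697]
tcp_rot: [-180.0, 0.1, -7.4]
wrist_force: [0.1, 0.1, -0.7]
opening: 0.0123
grasp_force: 41.3
```

Call:
{"op": "pendant", "data": {
  "deltas": {"segments":[[0,0,0.004,0,0],[0,0,0.008,0,0],[0,0,0.009,0,0],[0,0,0.009,0,0]]}
}}

```text
time: 7.42
ee_pos: [0.4884, -0.1513, 0.1619]
tcp_rot: [-180.0, 0.0, -7.4]
wrist_force: [0.0, -0.5, -2.1]
opening: 0.0122
grasp_force: 41.3
```

Call:
{"op": "pendant", "data": {
  "deltas": {"segments":[[0,0,0.002,0,0],[0,0,0.004,0,0],[0,0,0.004,0,0]]}
}}

```text
time: 7.67
ee_pos: [0.4887, -0.1515, 0.1586]
tcp_rot: [180.0, -0.1, -7.4]
wrist_force: [-1.2, 0.5, 2.2]
opening: 0.0119
grasp_force: 41.7
```

Call:
{"op": "pendant", "data": {
  "deltas": {"segments":[[0,0,0.002,0,0],[0,0,0.003,0,0],[0,0,0.003,0,0]]}
}}

```text
time: 7.92
ee_pos: [0.4889, -0.1517, 0.1585]
tcp_rot: [179.9, -0.2, -7.4]
wrist_force: [-6.0, 1.0, 22.5]
opening: 0.0119
grasp_force: 44.1
```

Call:
{"op": "pendant", "data": {
  "deltas": {"segments":[[0,0,0.002,0,0],[0,0,0.002,0,0]]}
}}

```text
time: 8.08
ee_pos: [0.4891, -0.1519, 0.1584]
tcp_rot: [179.9, -0.4, -7.4]
wrist_force: [-11.9, 1.9, 34.3]
opening: 0.0118
grasp_force: 45.6
```

Call:
{"op": "pendant", "data": {
  "deltas": {"segments":[[0,0,-0.005,0,0.012],[0,0,-0.005,0,0.02],[0,0,-0.005,0,0.03],[0,0,-0.005,0,0.045],[0,0,-0.005,0,0.045]]}
}}

```text
time: 8.5
ee_pos: [0.4883, -0.1513, 0.1573]
tcp_rot: [-180.0, 0.1, -7.4]
wrist_force: [0.1, -0.2, 0.1]
opening: 0.0448
grasp_force: 0.0
```

Call:
{"op": "pendant", "data": {
  "deltas": {"segments":[[0,0,-0.01,0,0.045],[0,0,-0.03,0,0.045],[0,0,-0.06,0,0.045],[0,0,-0.09,0,0.045],[0,0,-0.11,0,0.045]]}
}}

```text
time: 8.92
ee_pos: [0.4886, -0.1513, 0.2712]
tcp_rot: [180.0, -0.1, -7.4]
wrist_force: [0.3, -0.4, 0.6]
opening: 0.0447
grasp_force: 0.0
```

```bash
python3 - <<'E'
from h import *
T=np.load("T.npy");n=np.array([-.5736,0,.8192]);up=np.array([.8192,0,.5736])
for nm,s,y in(("rear",.068,.02),("front",.022,-.043),("tab rear",.068,-.033),("front off",.022,.03)):
    b=np.array([-.1,y,.045])+s*up; print(nm,"track pt",ap(T,b).round(4),"u=-13:",ap(T,b+[-.013,0,0]).round(4))
E
```

```text
rear track pt [[ 0.5216 -0.0527  0.084 ]] u=-13: [[ 0.5233 -0.0398  0.084 ]]
front track pt [[ 0.464  -0.0072  0.0576]] u=-13: [[0.4656 0.0057 0.0576]]
tab rear track pt [[ 0.4691 -0.0459  0.084 ]] u=-13: [[ 0.4707 -0.033   0.084 ]]
front off track pt [[ 0.5364 -0.0166  0.0576]] u=-13: [[ 0.538  -0.0037  0.0576]]
```

```bash
python3 go.py .523 -.040 .26 82.6
```

```text
d [ 0.0198 -0.1149  0.0112] turn -90.0 q [-17.   1.  12. 101.   0. 170.]
```

Call:
{"op": "pendant", "data": {
  "deltas": {"segments":[[0.005,-0.02,0,-7,0.045],[0.01,-0.04,0,-14,0.045],[0.015,-0.06,0,-21,0.045],[0.018,-0.08,0,-28,0.045],[0.02,-0.1,0,-35,0.045]]}
}}

```text
time: 9.33
ee_pos: [0.5215, -0.0539, 0.2684]
tcp_rot: [-180.0, 0.0, 27.9]
wrist_force: [0.2, -0.0, -0.3]
opening: 0.0446
grasp_force: 0.0
```

Call:
{"op": "pendant", "data": {
  "deltas": {"segments":[[0,0,0,-7,0.045],[0,0,0,-14,0.045],[0,0,0,-21,0.045],[0,0,0,-28,0.045],[0,0,0,-35,0.045]]}
}}

```text
time: 9.75
ee_pos: [0.5212, -0.0547, 0.2685]
tcp_rot: [-180.0, 0.0, 63.0]
wrist_force: [-0.3, 0.6, -0.5]
opening: 0.0451
grasp_force: 0.0
```

Call:
{"op": "pendant", "data": {
  "deltas": {"segments":[[0,0,0,-7,0.045],[0,0,0,-14,0.045],[0,0,0,-20,0.045],[0,0,0,-20,0.045]]}
}}

```text
time: 10.08
ee_pos: [0.5212, -0.0548, 0.2685]
tcp_rot: [-180.0, -0.0, 82.9]
wrist_force: [-0.0, 0.8, 0.3]
opening: 0.045
grasp_force: 0.0
```

```bash
python3 go.py .523 -.040 .20 82.6
```

```text
d [ 0.0149 -0.0001  0.0685] turn 0.27 q [ -6.   3.  14. 101.   0.  91.]
```

Call:
{"op": "pendant", "data": {
  "deltas": {"segments":[[0.015,0,0.03,0,0.045],[0.015,0,0.06,0,0.045],[0.015,0,0.09,0,0.045],[0.015,0,0.12,0,0.045],[0.015,0,0.135,0,0.045]]}
}}

```text
time: 10.5
ee_pos: [0.5218, -0.0397, 0.1296]
tcp_rot: [-179.8, 0.0, 82.4]
wrist_force: [0.3, 0.5, 1.0]
opening: 0.0453
grasp_force: 0.0
```

Call:
{"op": "pendant", "data": {
  "deltas": {"segments":[[0,0,0.01,0,0.045],[0,0,0.02,0,0.045],[0,0,0.03,0,0.045],[0,0,0.04,0,0.045],[0,0,0.045,0,0.045]]}
}}

```text
time: 10.92
ee_pos: [0.5231, -0.0399, 0.0873]
tcp_rot: [-180.0, 0.0, 82.6]
wrist_force: [0.2, -0.3, -1.1]
opening: 0.045
grasp_force: 0.0
```

```bash
python3 go.py .523 -.040 .084 82.6
```

```text
d [-0.0001 -0.0001  0.0033] turn -0.04 q [-4.  1. -9. 80.  0. 93.]
```

Call:
{"op": "pendant", "data": {
  "deltas": {"segments":[[0,0,0,0,0],[0,0,0,0,0],[0,0,0,0,0],[0,0,0,0,0],[0,0,0,0,0]]},
  "squeeze": 20
}}

```text
time: 11.33
ee_pos: [0.5235, -0.0399, 0.0887]
tcp_rot: [179.9, -0.0, 82.6]
wrist_force: [0.8, 0.4, 1.5]
opening: 0.0151
grasp_force: 23.4
```

```bash
python3 go.py .4707 -.033 .087 82.6
```

```text
d [ 0.0001 -0.0532  0.0016] turn -0.01 q [-4.  1. -8. 81.  0. 93.]
```

Call:
{"op": "pendant", "data": {
  "deltas": {"segments":[[0,-0.01,0,0,0],[0,-0.022,0,0,0],[0,-0.034,0,0,0],[0,-0.046,0,0,0],[0,-0.053,0,0,0]]}
}}

```text
time: 11.75
ee_pos: [0.4698, -0.033, 0.0887]
tcp_rot: [179.9, 0.0, 82.6]
wrist_force: [2.2, -0.1, 0.9]
opening: 0.0152
grasp_force: 23.4
```

Call:
{"op": "pendant", "data": {
  "deltas": {"segments":[[0,0,0,0,0],[0,0,0,0,0]]}
}}

```text
time: 11.92
ee_pos: [0.4703, -0.0331, 0.0886]
tcp_rot: [180.0, 0.0, 82.6]
wrist_force: [-2.3, 0.1, 5.7]
opening: 0.0156
grasp_force: 23.9
```

Call:
{"op": "pendant", "data": {
  "deltas": {"segments":[[0,0,0,0,0.03],[0,0,0,0,0.04],[0,0,0,0,0.045],[0,0,-0.03,0,0.045],[0,0,-0.06,0,0.045]]}
}}

```text
time: 12.33
ee_pos: [0.4695, -0.033, 0.147]
tcp_rot: [-179.8, 0.0, 82.6]
wrist_force: [-0.1, -0.4, 1.9]
opening: 0.045
grasp_force: 0.0
```

```bash
python3 go.py .4656 .0057 .115 82.6
```

```text
d [ 0.0378 -0.0087  0.032 ] turn -0.0 q [-4. -6. -9. 88.  0. 93.]
```

Call:
{"op": "pendant", "data": {
  "deltas": {"segments":[[0.015,0,0,0,0.045],[0.03,-0.006,0,0,0.045],[0.04,-0.008,0,0,0.045],[0.04,-0.008,0.02,0,0.045],[0.04,-0.008,0.04,0,0.045]]}
}}

```text
time: 12.75
ee_pos: [0.4686, 0.0083, 0.1081]
tcp_rot: [179.9, -0.0, 82.7]
wrist_force: [-0.3, 0.0, 0.8]
opening: 0.0448
grasp_force: 0.0
```

Call:
{"op": "pendant", "data": {
  "deltas": {"segments":[[0,0,0.015,0,0.045],[0,0,0.03,0,0.045],[0,0,0.045,0,0.045],[0,0,0.045,0,0.045]]}
}}

```text
time: 13.08
ee_pos: [0.4661, 0.0077, 0.0597]
tcp_rot: [-179.7, 0.0, 82.6]
wrist_force: [-1.0, -0.3, -0.2]
opening: 0.0451
grasp_force: 0.0
```

Call:
{"op": "pendant", "data": {
  "deltas": {"segments":[[0,0,0,0,0],[0,0,0,0,0],[0,0,0,0,0],[0,0,0,0,0],[0,0,0,0,0]]},
  "squeeze": 20
}}

```text
time: 13.5
ee_pos: [0.4683, 0.0077, 0.064]
tcp_rot: [179.9, -0.0, 82.6]
wrist_force: [-1.1, 0.3, 4.5]
opening: 0.0153
grasp_force: 23.5
```

Call:
{"op": "pendant", "data": {
  "deltas": {"segments":[[0,0.012,0,0,0],[0,0.026,0,0,0],[0,0.04,0,0,0],[0,0.054,0,0,0],[0,0.066,0,0,0]]}
}}

```text
time: 13.92
ee_pos: [0.5343, -0.0008, 0.064]
tcp_rot: [179.9, -0.0, 82.6]
wrist_force: [-1.8, 1.3, 6.9]
opening: 0.0155
grasp_force: 23.7
```

Call:
{"op": "pendant", "data": {
  "deltas": {"segments":[[0,0.003,0,0,0],[0,0.004,0,0,0],[0,0.004,0,0,0]]}
}}

```text
time: 14.17
ee_pos: [0.5383, -0.0013, 0.0641]
tcp_rot: [179.9, -0.0, 82.6]
wrist_force: [1.4, 0.6, 4.1]
opening: 0.0158
grasp_force: 23.4
```

Call:
{"op": "pendant", "data": {
  "deltas": {"segments":[[0,0.002,0,0,0],[0,0.003,0,0,0],[0,0.003,0,0,0]]}
}}

```text
time: 14.42
ee_pos: [0.5399, -0.0015, 0.064]
tcp_rot: [-180.0, -0.0, 82.6]
wrist_force: [-5.4, 2.2, 8.5]
opening: 0.0154
grasp_force: 24.0
```

Call:
{"op": "pendant", "data": {
  "deltas": {"segments":[[0,0.002,0,0,0],[0,0.003,0,0,0],[0,0.003,0,0,0]]}
}}

```text
time: 14.67
ee_pos: [0.5402, -0.0015, 0.0639]
tcp_rot: [-179.7, -0.0, 82.6]
wrist_force: [-18.6, 5.0, 16.0]
opening: 0.0155
grasp_force: 25.0
```

Call:
{"op": "pendant", "data": {
  "deltas": {"segments":[[0,-0.003,0,0,0.02],[0,-0.003,0,0,0.035],[0,-0.003,0,0,0.045],[0,-0.003,0,0,0.045],[0,-0.003,-0.02,0,0.045]]}
}}

```text
time: 15.08
ee_pos: [0.5385, -0.0019, 0.0797]
tcp_rot: [-179.7, 0.0, 82.6]
wrist_force: [-1.0, -0.0, -0.1]
opening: 0.0451
grasp_force: 0.0
```

Call:
{"op": "pendant", "data": {
  "deltas": {"segments":[[0,0,-0.04,0,0.045],[0,0,-0.08,0,0.045],[0,0,-0.12,0,0.045],[0,-0.03,-0.15,0,0.045],[0,-0.07,-0.17,0,0.045]]}
}}

```text
time: 15.5
ee_pos: [0.4753, 0.0066, 0.2537]
tcp_rot: [179.9, -0.0, 82.6]
wrist_force: [0.6, -0.8, 1.9]
opening: 0.0454
grasp_force: 0.0
```

Call:
{"op": "pendant", "data": {
  "deltas": {"segments":[[0,-0.04,0,0,0.045],[0,-0.08,0,0,0.045],[0,-0.12,0,0,0.045],[0,-0.16,0,0,0.045],[0,-0.2,0,0,0.045]]}
}}

```text
time: 15.92
ee_pos: [0.2742, 0.0325, 0.2512]
tcp_rot: [180.0, -0.0, 82.6]
wrist_force: [-1.1, 0.4, 1.9]
opening: 0.0451
grasp_force: 0.0
```

```bash
python3 - <<'E'
from h import *
T=np.load("T.npy");print(ap(np.linalg.inv(T),[[.5402,-.0015,.064],[.4703,-.0331,.088]]).round(4))
s=bot.camera("scene");t=bot.camera("top");cv2.imwrite("pics/s5.png",s);cv2.imwrite("pics/t5.png",t)
f=lambda im,x,y,w,h,k:cv2.resize(im[y:y+h,x:x+w],(w*k,h*k),interpolation=2)
cv2.imwrite("pics/g5.png",np.hstack([f(s,310,180,130,150,4)[:,:480],f(t,300,220,80,150,4)])[:600])
E
```

```text
[[-0.0974  0.0319  0.064 ]
 [-0.0571 -0.0334  0.088 ]]
```

View pics/g5.png

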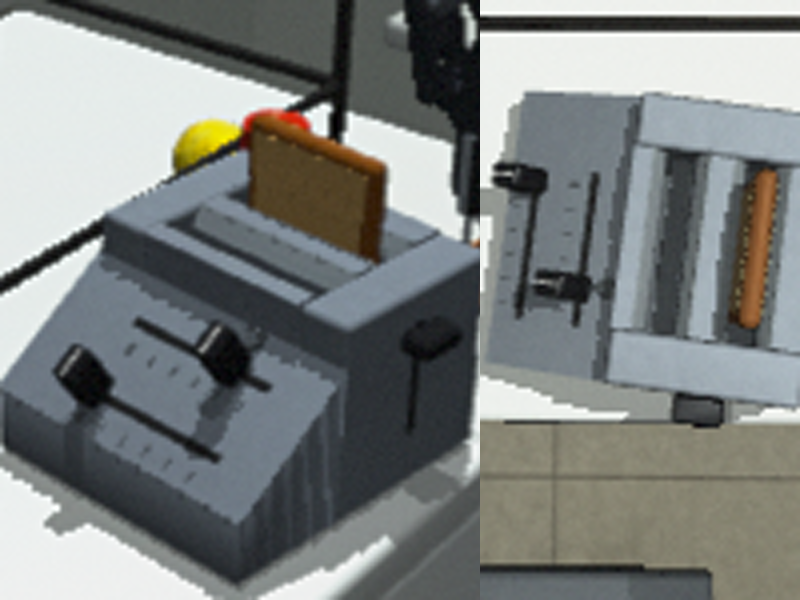

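g5 shows the slice upright in the rear slot and the lower grip at the far end of its track, (80,375) in the scene crop. The upper grip is next to the tab: grip at (565,287) and tab at (604,290) in the top crop. I'll measure the alignment, using the lower grip (known y = 0.030) as the reference.

```bash
python3 - <<'E'
from h import *
T=np.load("T.npy");Ti=np.linalg.inv(T);n=np.array([-.5736,0,.8192]);up=np.array([.8192,0,.5736]);b=np.array([-.1,0,.045])
def rect(img,nm,off):   # panel plane at offset: rows=y (0.5mm, .07..-.07) cols=slope 0..95
    s=np.arange(0,.1,.0005);y=np.arange(.07,-.07,-.0005);Y,S=np.meshgrid(y,s,indexing="ij")
    P=b+off*n+S[...,None]*up;P[...,1]=Y
    p=proj(nm,ap(T,P.reshape(-1,3))).reshape(*S.shape,2).astype(np.float32)
    return cv2.remap(cv2.cvtColor(img,6),p[...,0],p[...,1],cv2.INTER_CUBIC)
for nm in("top","scene"):
    for tag in("0","5"):
        im=cv2.imread(f"pics/{nm}0.png" if tag=="0" else f"pics/{nm[0]}5.png")
        r=rect(im,nm,.018);m=cv2.morphologyEx((r<55).astype(np.uint8),2,np.ones((11,11)))
        k,l,st,c=cv2.connectedComponentsWithStats(m)
        for i in range(1,k):
            if st[i,4]>150: print(nm,tag,"grip s%.1f y%.1f"%(c[i,0]/2,70-c[i,1]/2),"ext y",70-st[i,1]/2,70-(st[i,1]+st[i,3])/2,st[i,4])
        r=rect(im,nm,.003)
        band=r[:, 172:184].astype(float).mean(1);yy=70-np.arange(len(band))/2
        w=(yy<0)&(yy>-60);d=np.clip(np.median(band[w])-15-band,0,None)*w
        print(nm,tag,"tab y",(d*yy).sum()/d.sum(),yy[d>0][[0,-1]] if d.any() else "")
        cv2.imwrite(f"pics/r_{nm}{tag}.png",r)
E
python3 - <<'E'
import cv2,numpy as np
a=[cv2.resize(cv2.imread(f"pics/r_{x}.png"),None,fx=.98,fy=2) for x in("top0","top5","scene0","scene5")]
cv2.imwrite("pics/r.png",np.hstack(a)[:600])
E
```

```text
top 0 grip s72.8 y18.7 ext y 29.5 9.0 2100
top 0 grip s37.5 y10.2 ext y 16.5 3.5 286
top 0 grip s32.4 y-41.8 ext y -32.5 -51.0 1584
top 0 tab y -32.40355245683931 [-26. -38.]
top 5 grip s28.9 y28.9 ext y 38.5 18.5 1995
top 5 grip s78.9 y-34.1 ext y -25.0 -43.0 1434
top 5 grip s55.7 y-38.4 ext y -35.0 -42.0 423
top 5 grip s37.5 y-43.8 ext y -36.5 -51.5 376
top 5 tab y -32.41279264214047 [-26. -38.]
scene 0 grip s95.2 y0.1 ext y 70.0 -70.0 5037
scene 0 grip s66.4 y16.2 ext y 31.5 -2.5 2857
scene 0 grip s17.5 y-1.0 ext y 5.5 -8.0 297
scene 0 grip s20.3 y-45.8 ext y -32.0 -62.5 2631
scene 0 tab y -37.472960793150065 [-34.  -40.5]
scene 5 grip s95.1 y0.2 ext y 70.0 -70.0 5190
scene 5 grip s19.1 y25.6 ext y 41.5 7.5 3062
scene 5 grip s66.7 y-38.4 ext y -24.0 -55.5 2834
scene 5 grip s17.3 y-55.0 ext y -48.5 -62.0 317
scene 5 tab y -37.81715063520871 [-35. -40.]
```

View pics/r.png

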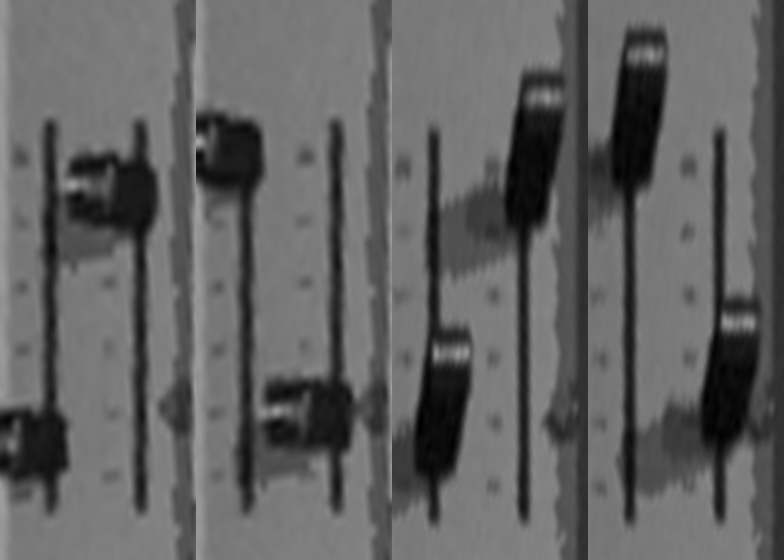

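In the rectified views the upper grip is within about 2 mm of the tab along the track, inside the 5 mm limit. As a last check, I'll compare the slice's top edge in g5 with where it should be when seated.

```bash
python3 - <<'E'
from h import *
T=np.load("T.npy")
for z in(.170,.175,.181,.187):
    P=ap(T,[[.051,.045,z],[.051,-.045,z],[.065,-.045,z]])
    print(z,((proj("scene",P)-[310,180])*4).round().tolist(),((proj("top",P)-[300,220])*4+[480,0]).round().tolist())
P=ap(T,[[-.022,.09,.125],[.098,-.09,.125]]);print(((proj("scene",P)-[310,180])*4).round().tolist())
E
```

```text
0.17 [[249.0, 122.0], [376.0, 175.0], [393.0, 167.0]] [[752.0, 173.0], [733.0, 326.0], [757.0, 329.0]]
0.175 [[250.0, 114.0], [377.0, 166.0], [393.0, 158.0]] [[753.0, 172.0], [734.0, 326.0], [758.0, 329.0]]
0.181 [[250.0, 104.0], [377.0, 156.0], [394.0, 148.0]] [[754.0, 171.0], [734.0, 326.0], [759.0, 329.0]]
0.187 [[251.0, 95.0], [378.0, 146.0], [395.0, 138.0]] [[754.0, 170.0], [735.0, 326.0], [759.0, 329.0]]
[[99.0, 209.0], [491.0, 249.0]]
```

```bash
python3 -c "
from workcell import bot
print(bot.job_done())"
```

```text
the job is handed in; nothing more can be done
None
```

I handed the job in at about 16 s on the robot's clock, and the judge gave no verdict. By my measurements, the slice stands on the floor of the far slot, the upper grip is about 2 mm from the tab (5 mm allowed), and the lower slider is against its off stop.

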